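# Index the sample carousel and take a dip reading

### The arm

A 6-joint arm with a two-finger parallel gripper is mounted at the origin on the work surface. World frame = base frame: x ahead of the robot, y to its left, z up, the work surface at z = 0. Lengths are in m, angles in rad, forces in N, time in s.
With the tool pointing down it reaches from about 0.375 to 0.975 m from the base axis. Payload 3.8 kg.
Tool frame: the origin (TCP) lies at the very end of the fingers, on their centre line; the grasp point (between the pads) lies 19 mm behind it (bot.grip_point_offset is the distance from the TCP to the grasp point, in m); z points along the fingers, x is the direction in which the jaws open and shut, and the axes are right-handed (so a half turn about z gives the same grasp; the last joint's range is limited). The gripper opens to 85 mm and grips with 20 to 120 N. Pads are 22 mm wide; open, the fingers measure 114 mm over their backs; the gripper's body (76 mm by 85 mm) begins 54 mm behind the grasp point. The pads swing forward as they close: fully open they stand 13 mm farther back than shut.
Start: joints at [-1.265, 0.264, 1.604, -0, 1.274, -0.037], TCP at [0.227, -0.636, 0.231] pointing down, gripper open.
Joint ranges: [-2.63, 2.63], [-0.94, 2.18], [0.31, 2.57], [-1.31, 4.45], [0, 2.66], [-2.55, 2.55]. Speed limits (rad/s): [2.57, 2.57, 3.14, 3.14, 3.14, 3.14].

### API

Orientations are given as a rotation vector (axis times angle).
In Python, from workcell import bot, read_camera gives the robot as it stands.
- The arm moves only by the tool arm_command, never from a script. Its argument "rows" is a list of rows, each an object with "delta_rot": the turn, a rotation vector about the tool's x, y, z in rad, a list of three; "xyz": the shift along the tool's x, y, z in m, a list of three; "gripper": the finger opening in m, from 0 to 0.0854. A call has 1 to 12 rows; each row shifts and turns the commanded pose from where the row before left it, along the tool's axes as they then stand; what a row does not reach is not made up. A row lasts 1/10 s, in which the tool goes at most 50 mm and 8.59 degrees, less where a joint would pass 70% of its speed; a pose out of reach is approached as far as the arm can. A call is refused whole if a number of a shift passes 0.05 or a number of a turn 0.15, either way. A call with a gripper value outside its range is refused whole. The fingers move at their own pace and stop on an object; "force" is the grip in N (left out, the last holds). Time passes only in rows, so rows that do not move let the fingers close. It gives the time, the measured TCP pose, the force and the opening at its end, in the units of the state.
- bot.read_state(): the state, without advancing time (a new reading comes with each control period).
- read_camera(name): name is "scene" or "top" or "wrist"; returns a dict with "pixels" (480x640x3 uint8, red, green, blue), "range_z" (480x640 float32, m along the optical axis (not along the pixel's ray), 0 where there is no reading), "intrinsics" (3x3 intrinsics, pixels), "dist_coeffs" ([k1, k2, p1, p2, k3] as OpenCV has them; the pictures are not rectified), "camera_from_world" (4x4, takes a point from world to camera coordinates). Camera axes: x right, y up, looking along -z (the intrinsics and any distortion apply to the point x, -y, -z); pixel columns grow to the right and rows downward; lengths in m; the calibration is good to about 2 mm. A picture is of the moment at which its call begins.
- bot.finish_job(): hands the job in, once; it reports no verdict.
The state is a dict: "time": time; "q": joint angles; "joint_vel": joint speeds; "joint_torque": joint torques, N m; "tool_pos": TCP position; "tcp_rot": TCP orientation; "wrist_force": force on the tool from outside, world axes, zero at the start; "torque": the same for the moment, N m; "width": opening from 0.0 (shut) to 1.0 (fully open).
Only numpy, scipy, OpenCV 4.12 (cv2) and the standard library are available. Lean on these libraries where they do the work, as an engineer would, in place of code of your own. Each camera call takes 0.05 s, during which the arm holds its last target.

### The job

Bring the open blue cup round to the orange pointer at the open front of the carousel by pushing the carousel's spokes (not the cups), spoke after spoke, and leave it standing over the pointer. Then take the L-shaped probe from its rest, dip its tip about half-way down into the blue cup for a second without pressing on the cup, and lay the probe back on its rest as it lay before, stem on the same side. The blue cup stays at the pointer, and the other things on the bench are left alone.

Things in the scene. Friction and masses are not known exactly. Their poses are not given: they have to be found in the camera images.
- axis (a point): Sample carousel: white round base (370 mm across, 12 mm thick, fixed to the bench) with a horizontal star wheel on it. This point is the centre of the base's underside, on the vertical turning axis, at bench height. Its x axis points from the open front to the guarded rear, y to the left of x, z up. A flat orange pointer on the base lies along -x.
- guard (a point): Middle of the front bar of the fixed steel bar guard, 50 mm behind the axis, 140 mm above the bench. The bars (8 mm thick, top 144 mm above the bench) cover the rear of the wheel from here backwards; end posts stand 165 mm either side of this point. In front of it the wheel is open from above. Axes as the base's.
- wheel (a joint): Star wheel angle (rad), growing counter-clockwise seen from above; 0 = blue cup at the front, over the orange pointer. About -2.5 to -1.65 at the start; whole turns are equivalent. The wheel turns freely both ways, has no detents, needs about 2 N at a spoke end and stays where it is left. Grey disc 90 mm in radius, top 50 mm above the bench.
- spoke_end (a point): Top of one of six alike spokes at 60 degree steps. They rise outward from the disc; each ends in an upright aluminium bar with a black round end, 14 to 17 mm thick, 143 mm from the axis, from 65 to 113 mm above the bench. At wheel angle 0 the spokes lie 30, 90 and 150 degrees either side of the pointer; this one 30 degrees counter-clockwise of it.
- cups: Ring of six cups fixed on the wheel, turning with it; origin on the turning axis at bench height. They are 52 mm across, tops 92 to 95 mm above the bench, 60 mm from the axis, midway between spokes: one open blue cup, five closed white ones with grey lids. Not to be pushed.
- blue_cup (a point): Centre of the open mouth of the blue cup, at rim height, 95 mm above the bench, 60 mm from the axis. The cup is 52 mm across outside, 46 mm inside, 41 mm deep inside.
- bay (a point): Sampling position, fixed to the base: where the centre of the blue cup's mouth must come, 60 mm in front of the axis over the line of the orange pointer, 95 mm above the bench. Axes as the base's.
- probe_grip (a point): Centre of the handle, half-way up, of the cordless L-shaped dip probe (70 to 120 g): yellow handle with black rear end, 140 mm long, 16 mm wide, 20 mm tall; a steel stem 11 mm thick hangs straight down from its front end. x along the handle towards the stem, y across, z up. At the start it lies 135 mm above the bench, within about 4 mm of its seat.
- probe_tip (a point): Lowest point of the probe's stem (13 mm black bulb): 65 mm ahead of the handle's centre along the handle, and 105 mm below the handle's centre.
- probe: The whole dip probe; its origin lies at the middle of the handle's underside, 10 mm below the handle's centre; same axes as the handle.
- rest_seat (a point): Where the handle's centre lies when the probe is on its rest, 135 mm above the bench; x towards the stem's side, z up. White fixed stand, base 150 x 80 x 12 mm, two posts 12 mm thick, 50 mm either side of here along x, each with an open notch about 24 mm wide between orange cheeks; notch floor 125 mm, cheeks to 140 mm above the bench. 88 mm free for fingers between the posts.
- beaker: Bystander, to be left alone: clear glass beaker, 68 mm across, 85 mm tall, standing beside the probe rest; origin at its underside's centre.
- dish: Bystander, to be left alone: white ceramic dish, 80 mm across, 22 mm tall, in front of the probe rest; origin at its underside's centre.
- amber_bottle: Bystander, to be left alone: amber glass bottle, 72 mm across, 150 mm tall, black cap; origin at its underside's centre.
- blue_cap_bottle: Bystander, to be left alone: clear bottle, 68 mm across, 130 mm tall, blue cap; origin at its underside's centre.
- white_jar: Bystander, to be left alone: white jar, 70 mm across, 90 mm tall, green cap; origin at its underside's centre.
- tube_rack: Bystander, to be left alone: blue rack of capped tubes, 90 x 200 mm, 93 mm tall; origin at its underside's centre.
There are look-alikes about, which are no part of the job. There is more than one size of the probe; the job needs the smaller.

How it is judged:
On the way, in this order (a step that is already met when the one before it is completed fails the run):
1. the blue cup stands at the pointer: its mouth's centre within 12 mm of the sampling position, wheel at rest (horizontal distance between blue_cup and bay below 0.012 m and velocity of joint wheel between -0.05 and 0.05 rad/s), for 0.3 s.
2. the probe's tip is inside the blue cup, at least 12 mm below its rim, for 0.6 s, with the cup at the pointer (horizontal distance between blue_cup and bay below 0.012 m and horizontal distance between probe_tip and blue_cup below 0.022 m and z of probe_tip in the frame of bay below -0.012 m), for 0.6 s.
At the end, for the whole second after the job is handed in: The blue cup's mouth is within 12 mm of the sampling position and the wheel is at rest; the probe lies still in both notches of its rest, level within 0.15 rad, handle centre within 18 mm sideways and 6 mm in height of its seat, stem on the same side as at the start (all of step 1 and horizontal distance between probe_grip and rest_seat below 0.018 m and z of probe_grip in the frame of rest_seat between -0.006 and 0.006 m and x of probe_tip in the frame of rest_seat above 0.03 m and angle between probe_grip's own z axis and vertical below 0.15 rad and linear speed of probe below 0.02 m/s); the robot touches nothing.
It fails at once if the robot pushes the cups themselves (over 3 N) (contact force between any of the arm, the fingers and cups above 3 N).
It fails at once if the probe presses on the cups with more than 8 N (contact force between probe and cups above 8 N).
It fails at once if a bystander is displaced by more than 20 mm (distance of any of beaker, dish, amber_bottle, blue_cap_bottle, white_jar, tube_rack from where it was at the start of the episode above 0.02 m).
It also fails if it takes over 72 s, if anything falls off the work surface, if the arm or the gripper's body presses on something with over 40 N, if the wrist force passes 120 N, or if a joint passes its speed limit or range.

## Working session

There is one attempt and no reset: what is moved stays moved. The work goes in short steps, Python scripts to look and compute and a tool call to move; the robot and the scene stay as the last step left them, time stands still between calls to the robot, and variables do not carry over. Pictures are saved under pics/ and viewed, and the job is handed in when it is done.

Besides the shell and the picture viewer there is one more tool, called after "Call:" by a JSON object that holds its "method" and its "body". arm_command: Moves the arm, as the interface text tells. Its arguments: {"type":"object","properties":{"rows":{"type":"array","items":{"type":"object","properties":{"delta_rot":{"type":"array","items":{"type":"number"}},"xyz":{"type":"array","items":{"type":"number"}},"gripper":{"type":"number"}}}},"force":{"type":"number"}},"required":["rows"]}

```bash
ls; mkdir -p pics
python3 - <<'E'
from workcell import bot, read_camera
import cv2,numpy as np
print(bot.read_state())
for n in ["scene","top","wrist"]:
    c=read_camera(n); cv2.imwrite(f"pics/{n}0.png",c["pixels"][:,:,::-1]); np.savez(f"pics/{n}0.npz",**c)
    print(n,c["intrinsics"],c["dist_coeffs"],c["camera_from_world"],(c["range_z"]>0).mean())
E
```

```text
pics
{'time': 0.0, 'q': array([-1.26489749e+00,  2.64752529e-01,  1.60535355e+00, -1.44261324e-05,
        1.27371228e+00, -3.69066609e-02]), 'joint_vel': array([ 0.00027073, -0.00137965,  0.00107876, -0.0012474 , -0.00029143,
       -0.00054449]), 'joint_torque': array([ 1.06938460e-03, -5.15110767e+01, -3.67315757e+01, -2.61381274e-04,
        1.30459006e-02,  4.63307856e-06]), 'tool_pos': array([ 0.22665929, -0.63503749,  0.22997349]), 'tcp_rot': array([-2.56669858,  1.80921321,  0.00279324]), 'wrist_force': array([-0.46470586,  0.88284775, -0.58650837]), 'torque': array([ 0.01187934, -0.0569391 , -0.01644525]), 'width': 0.9972616389140375}
scene [[503.17778094   0.         330.47599774]
 [  0.         503.17778094 244.42244599]
 [  0.           0.           1.        ]] [-0.12068484  0.          0.          0.          0.        ] [[-0.86252469  0.50579647 -0.01486894  0.48036741]
 [-0.41239971 -0.68562252  0.59987352  0.15133915]
 [ 0.29321943  0.52353767  0.79995667 -1.47788726]
 [ 0.          0.          0.          1.        ]] 0.9959537760416667
top [[473.0081129    0.      
[... 160 characters left out ...]
[ 1.76872625e-02 -9.99843455e-01 -4.76451777e-04 -6.28372565e-03]
 [ 9.87120640e-01  1.73864135e-02  1.59030045e-01 -5.40860988e-01]
 [-1.58996866e-01 -3.28312154e-03  9.87273629e-01 -1.09319717e+00]
 [ 0.00000000e+00  0.00000000e+00  0.00000000e+00  1.00000000e+00]] 0.99599609375
wrist [[400.65972762   0.         322.27291014]
 [  0.         400.65972762 240.67073456]
 [  0.           0.           1.        ]] [-0.02754664  0.          0.          0.          0.        ] [[ 0.33648823 -0.9416868  -0.00128131 -0.67463142]
 [ 0.89312499  0.3195666  -0.31655165  0.04160517]
 [ 0.29850197  0.10537154  0.94857441 -0.38044599]
 [ 0.          0.          0.          1.        ]] 0.9960384114583334
```

View pics/scene0.png

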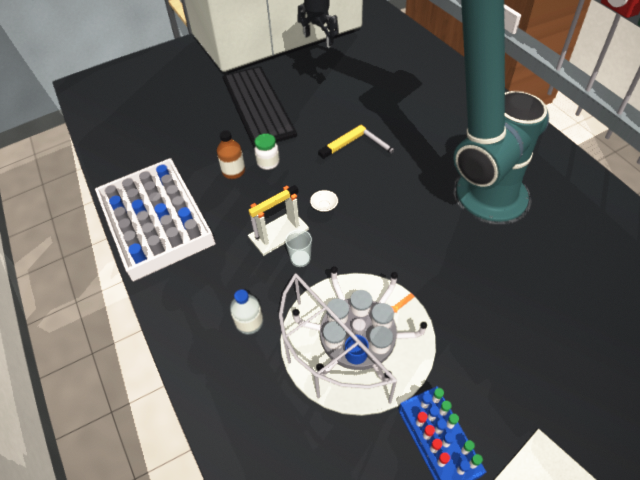

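View pics/top0.png

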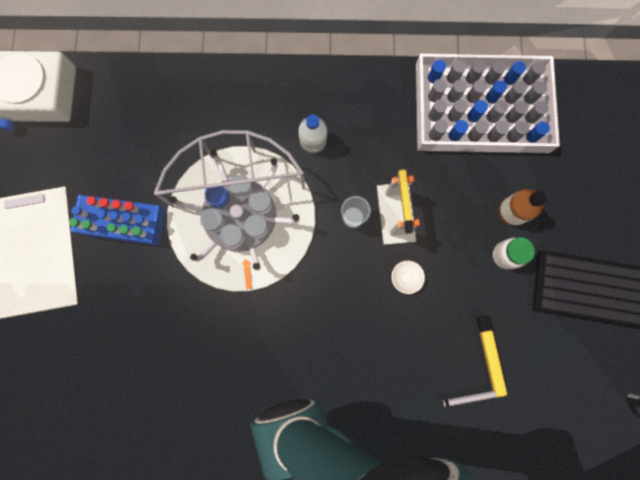

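View pics/wrist0.png

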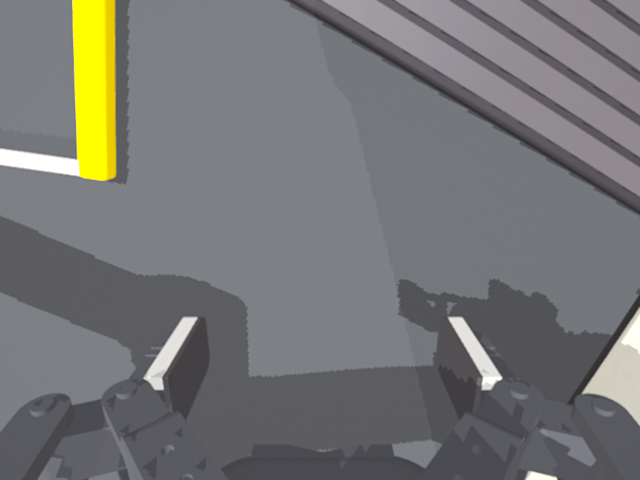

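```bash
cat > h.py <<'E'
import cv2,numpy as np
from workcell import bot, read_camera
def cloud(c):
    K=c["intrinsics"];d=c["range_z"];H,W=d.shape
    u,v=np.meshgrid(np.arange(W),np.arange(H))
    p=cv2.undistortPoints(np.stack([u,v],-1).reshape(-1,1,2).astype(float),K,c["dist_coeffs"]).reshape(H,W,2)
    P=np.stack([p[...,0]*d,-p[...,1]*d,-d],-1)
    T=np.linalg.inv(c["camera_from_world"])
    return P@T[:3,:3].T+T[:3,3]
def ray(c,uv,z):
    K=c["intrinsics"]
    p=cv2.undistortPoints(np.array(uv,float).reshape(-1,1,2),K,c["dist_coeffs"]).reshape(-1,2)
    T=np.linalg.inv(c["camera_from_world"])
    D=np.c_[p[:,0],-p[:,1],-np.ones(len(p))]@T[:3,:3].T
    o=T[:3,3]; s=(z-o[2])/D[:,2]
    return o+D*s[:,None]
def proj(c,X):
    X=np.atleast_2d(X);T=c["camera_from_world"];p=X@T[:3,:3].T+T[:3,3]
    p=p*[1,-1,-1]
    return cv2.projectPoints(p,np.zeros(3),np.zeros(3),c["intrinsics"],c["dist_coeffs"])[0].reshape(-1,2)
E
python3 - <<'E'
from h import *
c=dict(np.load("pics/top0.npz")); X=cloud(c); img=c["pixels"]; hsv=cv2.cvtColor(img,cv2.COLOR_RGB2HSV)
z=X[...,2]
print("table z",np.median(z[280:400,100:230]))
# base white disc at z~12mm
g=hsv
m=((hsv[...,1]<60)&(hsv[...,2]>140)&(abs(z-0.012)<.006)).astype(np.uint8)
m[:, :160]=0;m[:,330:]=0;m[:130]=0;m[300:]=0
cs,_=cv2.findContours(m,cv2.RETR_EXTERNAL,cv2.CHAIN_APPROX_NONE)
hull=cv2.convexHull(np.vstack([k for k in cs if len(k)>20]))
pts=ray(c,hull.reshape(-1,2),0.012)[:,:2]
A=np.c_[2*pts,np.ones(len(pts))];s=np.linalg.lstsq(A,(pts**2).sum(1),rcond=None)[0]
r=np.sqrt(s[2]+s[:2]@s[:2]);print("base",s[:2],r, np.std(np.linalg.norm(pts-s[:2],axis=1)))
ax=s[:2]
o=((hsv[...,0]<20)&(hsv[...,1]>150)&(hsv[...,2]>150)).astype(np.uint8);o[:, :160]=0;o[:,330:]=0
n,l,st,ce=cv2.connectedComponentsWithStats(o)
for i in range(1,n):
    if st[i,4]>20:
        v,u=np.where(l==i);q=ray(c,np.c_[u,v],0.013)[:,:2];print("ptr",st[i],q.mean(0),np.degrees(np.arctan2(*(q.mean(0)-ax)[::-1])),q.min(0),q.max(0))
r=np.linalg.norm(X[...,:2]-ax,axis=-1)
print(np.percentile(z[(r<.1)],[50,90,99]))
# spoke ends: dark at z 100-116 
m=((abs(z-.108)<.012)&(abs(r-.143)<.025)).astype(np.uint8)
n,l,st,ce=cv2.connectedComponentsWithStats(m)
for i in range(1,n):
    if st[i,4]>8:
        q=X[l==i];p=q.mean(0);print("sp",st[i],ce[i],p,np.linalg.norm(p[:2]-ax),np.degrees(np.arctan2(*(p[:2]-ax)[::-1])))
E
python3 - <<'E'
import cv2
for n in ["top","scene"]:
    i=cv2.imread(f"pics/{n}0.png")
    j=i[120:310,150:420] if n=="top" else i[170:420,220:460]
    cv2.imwrite(f"pics/{n}0z.png",cv2.resize(j,None,fx=2.4 if n=='scene' else 2.9,fy=2.4 if n=='scene' else 2.9,interpolation=cv2.INTER_CUBIC))
E
```

```text
table z 0.000633374834380418
base [0.59397857 0.19444828] 0.18373717763775782 0.00045369124900304295
ptr [244 261   7  27 106] [0.45234297 0.17142011] -170.76523330249887 [0.42038714 0.16335733] [0.48372751 0.18038458]
[0.06498824 0.09520638 0.14556431]
sp [209 150   8   7  44] [212.75       153.02272727] [0.72435919 0.24872484 0.11026825] 0.14122695419973735 22.601630450268004
sp [270 158   7   8  46] [273.10869565 161.63043478] [0.70607728 0.10752365 0.10968549] 0.1418520822060609 -37.79104830578567
sp [169 196   8   8  49] [172.42857143 199.53061224] [0.61194682 0.33561436 0.10935585] 0.14230503483550344 82.74614154799006
sp [292 214   7   8  45] [295.13333333 217.28888889] [0.57506356 0.05305695 0.11058893] 0.14265091697398286 -97.6196579538581
sp [189 254   9   7  47] [193. 257.] [0.48016671 0.28016429 0.11047956] 0.14247938082142803 143.01521301912717
sp [252 263   8   7  45] [255.44444444 266.06666667] [0.46224045 0.13904303 0.11077068] 0.14291491674562473 -157.18978505759046
```

View pics/top0z.png

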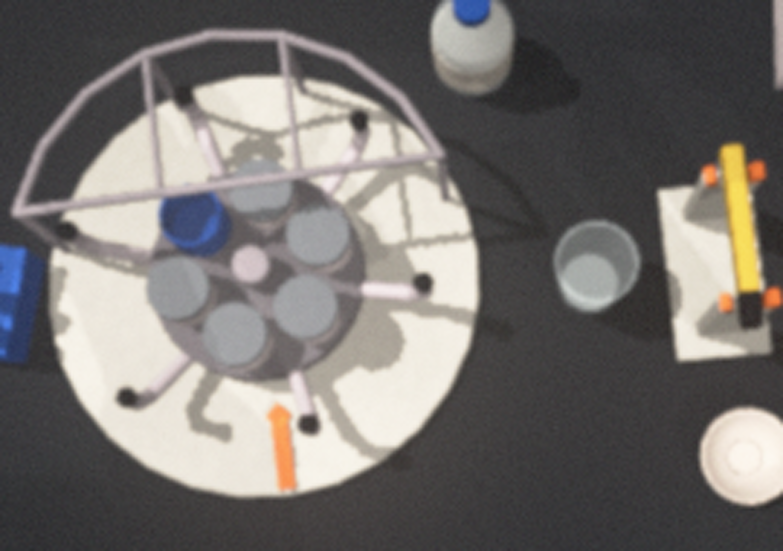

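View pics/scene0z.png

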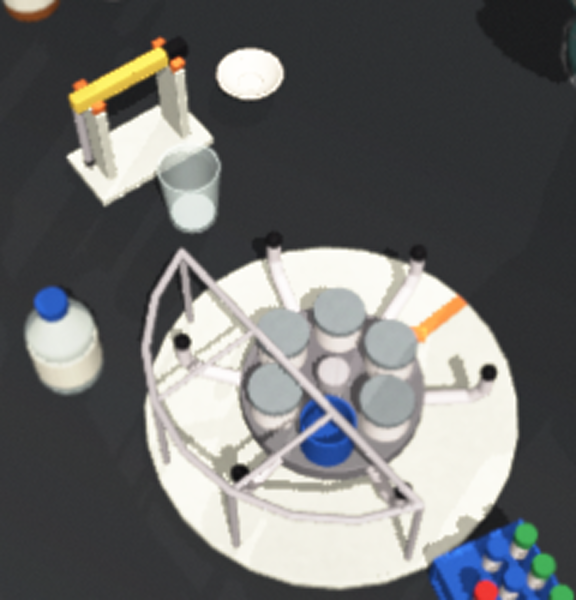

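Run:
```python
from h import *
from scipy.spatial.transform import Rotation as R
c=dict(np.load("pics/top0.npz")); X=cloud(c); hsv=cv2.cvtColor(c["pixels"],cv2.COLOR_RGB2HSV); z=X[...,2]
def roi(m,u0,u1,v0,v1):
    k=np.zeros_like(m);k[v0:v1,u0:u1]=m[v0:v1,u0:u1];return k
y=roi((hsv[...,0]>20)&(hsv[...,0]<35)&(hsv[...,1]>140)&(hsv[...,2]>120),385,425,160,245)
v,u=np.where(y);print(u.min(),u.max(),v.min(),v.max())
h=roi((z>.136)&(z<.155),385,425,160,245)
for nm,m in [("yellow",y),("tall",h)]:
    v,u=np.where(m);q=ray(c,np.c_[u,v],.145)[:,:2].astype(np.float32)
    (cx,s,a)=cv2.minAreaRect(q); b=cv2.boxPoints((cx,s,a)); print(nm,cx,s,a,"\n",b, "z",np.median(z[m]))
w=roi((hsv[...,1]<60)&(hsv[...,2]>130)&(abs(z-.012)<.008),375,420,180,245)
v,u=np.where(w);q=ray(c,np.c_[u,v],.012)[:,:2].astype(np.float32);r=cv2.minAreaRect(q);print("stand",r,cv2.boxPoints(r))
o=roi((hsv[...,0]<18)&(hsv[...,1]>150)&(hsv[...,2]>120),385,425,160,245).astype(np.uint8)
n,l,st,ce=cv2.connectedComponentsWithStats(o)
for i in range(1,n):
    if st[i,4]>3: print("cheek",st[i],ray(c,[ce[i]],.14)[0])
# guard bar at z .144
g=roi((z>.128)&(z<.155),150,320,125,215); v,u=np.where(g);print("guard z",np.percentile(z[g],[50,90]))
for k in range(155,310,15):
    vv=v[u==k]; 
    if len(vv): print(k,vv.max(),ray(c,[[k,vv.max()-1]],.142)[0])
Rm=R.from_rotvec(bot.read_state()["tcp_rot"]).as_matrix();print(Rm)
for nm,uv,zz in [("beaker",(355,211),.085),("dish",(408,277),.022),("rack",(118,220),.09),("bluecap",(313,122),.13)]: print(nm,ray(c,[uv],zz)[0])
```

```text
398 410 170 220
yellow (0.6231886744499207, -0.1892533004283905) (0.1151142567396164, 0.01851717382669449) 4.792803764343262 
 [[ 0.5650592  -0.18483613]
 [ 0.5666064  -0.20328857]
 [ 0.68131816 -0.19367047]
 [ 0.67977095 -0.17521803]] z 0.14518267765544435
tall (0.6089410781860352, -0.19145730137825012) (0.14381156861782074, 0.04578973352909088) 6.462386131286621 
 [[ 0.5349153  -0.17680097]
 [ 0.540069   -0.22229975]
 [ 0.6829668  -0.20611364]
 [ 0.6778132  -0.16061485]] z 0.14466758162005788
stand ((0.6102444529533386, -0.1922336369752884), (0.15018701553344727, 0.08200863748788834), 6.312494277954102) [[ 0.53109777 -0.15973455]
 [ 0.54011476 -0.24124596]
 [ 0.68939114 -0.22473273]
 [ 0.68037415 -0.14322132]]
cheek [393 177   4   7  18] [ 0.65894435 -0.16873438  0.14      ]
cheek [407 176   7   6  37] [ 0.66237664 -0.20382779  0.14      ]
cheek [413 219   7   7  39] [ 0.56278285 -0.21544612  0.14      ]
cheek [399 222   3   5  12] [ 0.55769517 -0.18029495  0.14      ]
guard z [0.14343494 0.14594873]
155 194 [0.61842587 0.36516319 0.142     ]
170 192 [0.62357123 0.33196317 0.142     ]
185 190 [0.62872367 0.29874172 0.142     ]
200 188 [0.6338836  0.26549627 0.142     ]
215 186 [0.6390514  0.23222427 0.142     ]
230 184 [0.64422748 0.19892317 0.142     ]
245 182 [0.64941222 0.16559041 0.142     ]
260 180 [0.65460603 0.13222341 0.142     ]
275 178 [0.65980931 0.09881963 0.142     ]
290 176 [0.66502247 0.06537647 0.142     ]
[[ 3.36109690e-01 -9.41822693e-01 -5.39814539e-04]
 [-9.41821163e-01 -3.36110117e-01  1.69865106e-03]
 [-1.78126524e-03 -6.25243230e-05 -9.99998412e-01]]
beaker [ 0.59771017 -0.0849983   0.085     ]
dish [ 0.45082691 -0.21880612  0.022     ]
rack [0.56570876 0.46523418 0.09      ]
bluecap [0.79620744 0.01645434 0.13      ]
```

Call:
{"method": "arm_command", "body": {"rows": [{"delta_rot": [0, 0, 0.123], "xyz": [0, 0, 0], "gripper": 0}, {"delta_rot": [0, 0, 0.123], "xyz": [0, 0, 0], "gripper": 0}, {"delta_rot": [0, 0, 0], "xyz": [-0.035, -0.028, 0], "gripper": 0}, {"delta_rot": [0, 0, 0], "xyz": [-0.035, -0.028, 0], "gripper": 0}, {"delta_rot": [0, 0, 0], "xyz": [-0.035, -0.028, 0], "gripper": 0}, {"delta_rot": [0, 0, 0], "xyz": [-0.035, -0.028, 0], "gripper": 0}, {"delta_rot": [0, 0, 0], "xyz": [-0.035, -0.028, 0], "gripper": 0}, {"delta_rot": [0, 0, 0], "xyz": [-0.035, -0.028, 0], "gripper": 0}, {"delta_rot": [0, 0, 0], "xyz": [-0.035, -0.028, 0], "gripper": 0}, {"delta_rot": [0, 0, 0], "xyz": [-0.035, -0.028, 0], "gripper": 0}, {"delta_rot": [0, 0, 0], "xyz": [-0.035, -0.028, 0], "gripper": 0}, {"delta_rot": [0, 0, 0], "xyz": [0, 0, 0], "gripper": 0}]}}

```text
time: 1.35
tool_pos: [0.4494, -0.2934, 0.231]
tcp_rot: [-2.33, 2.104, 0.002]
wrist_force: [0.7, -0.3, 0.2]
width: -0.002
```

Call:
{"method": "arm_command", "body": {"rows": [{"xyz": [-0.046, -0.009, 0], "delta_rot": [0, 0, 0], "gripper": 0}, {"xyz": [-0.046, -0.009, 0], "delta_rot": [0, 0, 0], "gripper": 0}, {"xyz": [-0.046, -0.009, 0], "delta_rot": [0, 0, 0], "gripper": 0}, {"xyz": [-0.046, -0.009, 0], "delta_rot": [0, 0, 0], "gripper": 0}, {"xyz": [-0.046, -0.009, 0], "delta_rot": [0, 0, 0], "gripper": 0}, {"xyz": [-0.046, -0.009, 0], "delta_rot": [0, 0, 0], "gripper": 0}, {"xyz": [-0.046, -0.009, 0], "delta_rot": [0, 0, 0], "gripper": 0}, {"xyz": [-0.046, -0.009, 0], "delta_rot": [0, 0, 0], "gripper": 0}, {"xyz": [-0.046, -0.009, 0], "delta_rot": [0, 0, 0], "gripper": 0}, {"xyz": [-0.046, -0.009, 0], "delta_rot": [0, 0, 0], "gripper": 0}, {"xyz": [-0.046, -0.009, 0], "delta_rot": [0, 0, 0], "gripper": 0}, {"xyz": [-0.046, -0.009, 0], "delta_rot": [0, 0, 0], "gripper": 0}]}}

```text
time: 2.55
tool_pos: [0.5015, 0.2632, 0.2311]
tcp_rot: [2.326, -2.111, 0.001]
wrist_force: [0.1, -0.8, -0.1]
width: 0.001
```

Call:
{"method": "arm_command", "body": {"rows": [{"xyz": [-0.04, -0.01, 0], "delta_rot": [0, 0, 0], "gripper": 0}, {"xyz": [0, 0, 0], "delta_rot": [0, 0, 0], "gripper": 0}]}}

```text
time: 2.75
tool_pos: [0.5079, 0.3067, 0.2308]
tcp_rot: [-2.33, 2.106, 0.001]
wrist_force: [-0.3, -1.0, -0.3]
width: 0.0
```

Run:
```python
from h import *
c=read_camera("top");s=bot.read_state();print(s["tool_pos"],s["time"])
i=c["pixels"][:,:,::-1][60:310,120:420];cv2.imwrite("pics/top1.png",cv2.resize(i,None,fx=2.4,fy=2.4))
```

```text
[0.50756373 0.30422803 0.23058252] 2.8
```

View pics/top1.png

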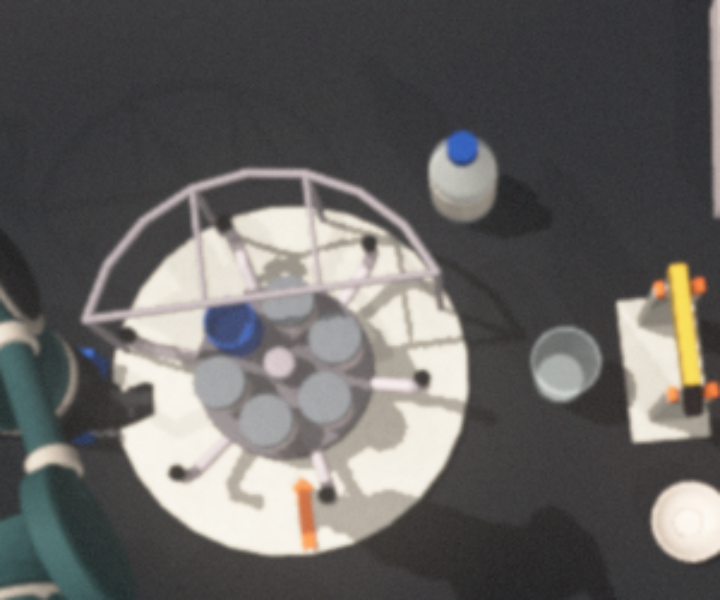

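Call:
{"method": "arm_command", "body": {"rows": [{"xyz": [-0.007, -0.012, 0.02], "delta_rot": [0, 0, 0], "gripper": 0}, {"xyz": [0, 0, 0.035], "delta_rot": [0, 0, 0], "gripper": 0}, {"xyz": [0, 0, 0.035], "delta_rot": [0, 0, 0], "gripper": 0}, {"xyz": [0, 0, 0.035], "delta_rot": [0, 0, 0], "gripper": 0}, {"xyz": [0, 0, 0.02], "delta_rot": [0, 0, 0], "gripper": 0}, {"xyz": [0, 0, 0], "delta_rot": [0, 0, 0], "gripper": 0}]}}

```text
time: 3.4
tool_pos: [0.5158, 0.3072, 0.082]
tcp_rot: [2.318, -2.107, -0.004]
wrist_force: [-0.4, 0.1, 0.3]
width: 0.001
```

```bash
cat > arc.py <<'E'
import numpy as np,sys
from scipy.spatial.transform import Rotation as R
from workcell import bot
a0,a1,n,r=map(float,sys.argv[1:5])
s=bot.read_state();M=R.from_rotvec(s["tcp_rot"]).as_matrix()
C=np.array([.594,.1945]);t=np.radians(np.linspace(a0,a1,int(n)+1))
P=np.c_[C+r*np.c_[np.cos(t),np.sin(t)]];P=np.vstack([s["tool_pos"][:2],P])
d=np.c_[np.diff(P,axis=0),np.zeros(len(P)-1)]@M
print(s["tool_pos"],np.round(d[:,:2],3).tolist(),d.sum(0))
E
python3 arc.py 127 213 17 .146
```

```text
[0.51582495 0.30720964 0.08202833] [[-0.005, 0.009], [0.007, 0.011], [0.008, 0.01], [0.009, 0.009], [0.01, 0.008], [0.01, 0.008], [0.011, 0.007], [0.012, 0.006], [0.012, 0.005], [0.012, 0.003], [0.013, 0.002], [0.013, 0.001], [0.013, 0.0], [0.013, -0.001], [0.013, -0.002], [0.012, -0.003], [0.012, -0.004], [0.012, -0.005]] [0.18713976 0.06235603 0.00124087]
```

Call:
{"method": "arm_command", "body": {"rows": [{"xyz": [-0.005, 0.009, 0], "delta_rot": [0, 0, 0], "gripper": 0}, {"xyz": [0.007, 0.011, 0], "delta_rot": [0, 0, 0], "gripper": 0}, {"xyz": [0.008, 0.01, 0], "delta_rot": [0, 0, 0], "gripper": 0}, {"xyz": [0.009, 0.009, 0], "delta_rot": [0, 0, 0], "gripper": 0}, {"xyz": [0.01, 0.008, 0], "delta_rot": [0, 0, 0], "gripper": 0}, {"xyz": [0.01, 0.008, 0], "delta_rot": [0, 0, 0], "gripper": 0}, {"xyz": [0.011, 0.007, 0], "delta_rot": [0, 0, 0], "gripper": 0}, {"xyz": [0.012, 0.006, 0], "delta_rot": [0, 0, 0], "gripper": 0}, {"xyz": [0.012, 0.005, 0], "delta_rot": [0, 0, 0], "gripper": 0}, {"xyz": [0.012, 0.003, 0], "delta_rot": [0, 0, 0], "gripper": 0}]}}

```text
time: 4.4
tool_pos: [0.4509, 0.2168, 0.0861]
tcp_rot: [2.326, -2.111, -0.0]
wrist_force: [1.0, 2.8, -0.1]
width: -0.003
```

Call:
{"method": "arm_command", "body": {"rows": [{"xyz": [0.013, 0.002, 0], "delta_rot": [0, 0, 0], "gripper": 0}, {"xyz": [0.013, 0.001, 0], "delta_rot": [0, 0, 0], "gripper": 0}, {"xyz": [0.013, 0, 0], "delta_rot": [0, 0, 0], "gripper": 0}, {"xyz": [0.013, -0.001, 0], "delta_rot": [0, 0, 0], "gripper": 0}, {"xyz": [0.013, -0.002, 0], "delta_rot": [0, 0, 0], "gripper": 0}, {"xyz": [0.012, -0.003, 0], "delta_rot": [0, 0, 0], "gripper": 0}, {"xyz": [0.012, -0.004, 0], "delta_rot": [0, 0, 0], "gripper": 0}, {"xyz": [0.008, -0.004, 0], "delta_rot": [0, 0, 0], "gripper": 0}, {"xyz": [0.003, -0.001, 0], "delta_rot": [0, 0, 0], "gripper": 0}, {"xyz": [0, 0, 0], "delta_rot": [0, 0, 0], "gripper": 0}]}}

```text
time: 5.4
tool_pos: [0.4731, 0.1189, 0.086]
tcp_rot: [2.325, -2.112, -0.0]
wrist_force: [0.2, -0.3, 0.5]
width: 0.0
```

```bash
cat > look.py <<'E'
from h import *
import sys
c=read_camera("top");s=bot.read_state();print(s["tool_pos"],s["time"],s["wrist_force"])
i=c["pixels"][:,:,::-1][60:310,120:420];cv2.imwrite(f"pics/{sys.argv[1]}.png",cv2.resize(i,None,fx=2.4,fy=2.4))
X=cloud(c);z=X[...,2];ax=np.array([.594,.1945]);r=np.linalg.norm(X[...,:2]-ax,axis=-1)
v=c["pixels"].max(-1)
m=((abs(z-.108)<.012)&(abs(r-.143)<.02)).astype(np.uint8)
n,l,st,ce=cv2.connectedComponentsWithStats(m)
for k in range(1,n):
    if 25<st[k,4]<80:
        p=X[l==k].mean(0);print("sp",st[k,4],ce[k].round(1),p.round(3),np.linalg.norm(p[:2]-ax).round(4),np.degrees(np.arctan2(*(p[:2]-ax)[::-1])).round(1))
hsv=cv2.cvtColor(c["pixels"],cv2.COLOR_RGB2HSV)
b=((hsv[...,0]>105)&(hsv[...,0]<130)&(hsv[...,1]>150)&(r<.11)&(z<.12)).astype(np.uint8)
if b.sum()>30:
    t=b&(abs(z-.095)<.006); k=np.argwhere(t.astype(bool))
    cs,_=cv2.findContours(b,cv2.RETR_EXTERNAL,cv2.CHAIN_APPROX_NONE); q=max(cs,key=cv2.contourArea)
    print("blue area",b.sum()); P=X[t.astype(bool)]
    if len(P)>10:
        A=np.c_[2*P[:,:2],np.ones(len(P))];sol=np.linalg.lstsq(A,(P[:,:2]**2).sum(1),rcond=None)[0][:2]
        print("blue rim fit",sol,np.degrees(np.arctan2(*(sol-ax)[::-1])),"mean",P.mean(0))
E
python3 look.py top2
```

```text
[0.47298329 0.11920618 0.08608957] 5.45 [-0.79402076  0.83985131  0.0840342 ]
sp 46 [256.6 152.4] [0.728 0.147 0.11 ] 0.1421 -19.6
sp 45 [196.  162.2] [0.701 0.286 0.11 ] 0.1414 40.5
sp 44 [295.1 198.2] [0.62  0.054 0.111] 0.1426 -79.7
sp 50 [171.9 218.7] [0.567 0.334 0.11 ] 0.1418 100.9
```

View pics/top2.png

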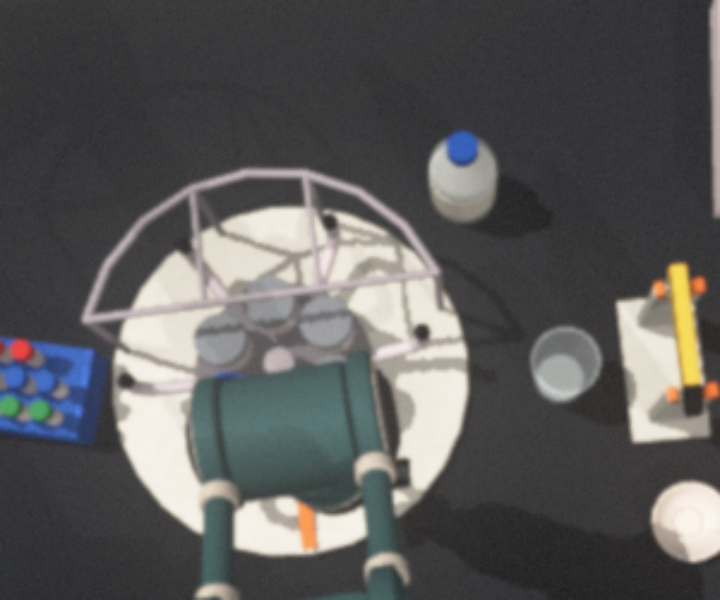

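Call:
{"method": "arm_command", "body": {"rows": [{"xyz": [-0.005, 0, 0], "delta_rot": [0, 0, 0], "gripper": 0}, {"xyz": [0, 0, -0.035], "delta_rot": [0, 0, 0], "gripper": 0}, {"xyz": [0, 0, -0.035], "delta_rot": [0, 0, 0], "gripper": 0}, {"xyz": [-0.04, -0.007, 0], "delta_rot": [0, 0, 0], "gripper": 0}, {"xyz": [-0.042, -0.007, 0], "delta_rot": [0, 0, 0], "gripper": 0}, {"xyz": [-0.042, -0.008, 0], "delta_rot": [0, 0, 0], "gripper": 0}, {"xyz": [-0.042, -0.008, 0], "delta_rot": [0, 0, 0], "gripper": 0}, {"xyz": [0, 0, 0], "delta_rot": [0, 0, 0], "gripper": 0}, {"xyz": [0, 0, 0], "delta_rot": [0, 0, 0], "gripper": 0}]}}

```text
time: 6.35
tool_pos: [0.4857, 0.2939, 0.156]
tcp_rot: [2.329, -2.107, 0.0]
wrist_force: [0.3, 0.6, -0.5]
width: -0.0
```

```bash
python3 look.py top3
```

```text
[0.48563115 0.29292404 0.15587475] 6.4 [-0.31382536  0.41016593  0.49780371]
sp 46 [256.6 152.4] [0.728 0.147 0.109] 0.1422 -19.6
sp 46 [196.  162.4] [0.701 0.287 0.109] 0.1414 40.7
sp 43 [295.1 198.1] [0.62  0.054 0.111] 0.1426 -79.6
sp 50 [171.9 218.7] [0.567 0.334 0.109] 0.1419 100.9
sp 43 [272.6 256. ] [0.485 0.101 0.111] 0.143 -139.4
sp 48 [209.8 266.8] [0.459 0.241 0.111] 0.143 160.9
```

View pics/top3.png

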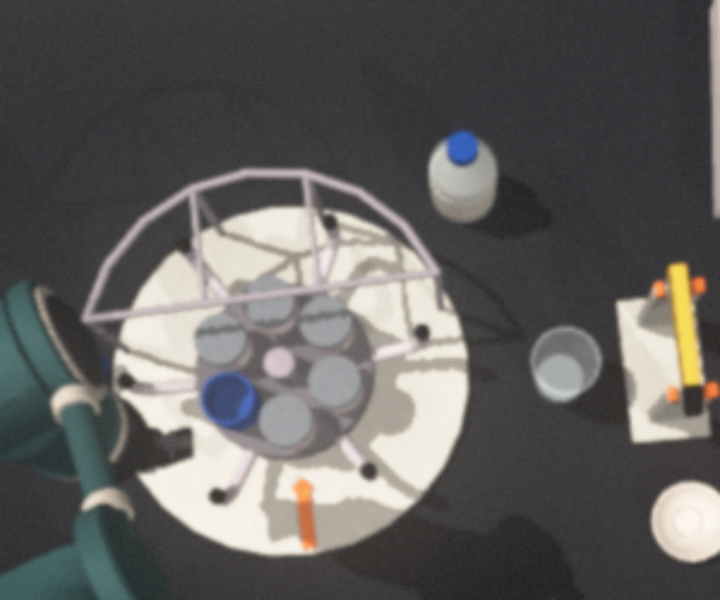

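Call:
{"method": "arm_command", "body": {"rows": [{"xyz": [0, 0, 0.035], "delta_rot": [0, 0, 0], "gripper": 0}, {"xyz": [0, 0, 0.035], "delta_rot": [0, 0, 0], "gripper": 0}, {"xyz": [0, 0, 0], "delta_rot": [0, 0, 0], "gripper": 0}]}}

```text
time: 6.7
tool_pos: [0.4819, 0.2891, 0.0811]
tcp_rot: [2.317, -2.106, -0.005]
wrist_force: [-0.9, -0.7, -0.6]
width: 0.003
```

```bash
python3 arc.py 140 210 14 .146
```

```text
[0.4819148  0.28908744 0.0811176 ] [[0.001, -0.0], [0.009, 0.009], [0.01, 0.008], [0.011, 0.007], [0.011, 0.006], [0.012, 0.005], [0.012, 0.004], [0.012, 0.003], [0.013, 0.002], [0.013, 0.001], [0.013, -0.0], [0.013, -0.002], [0.012, -0.003], [0.012, -0.004], [0.012, -0.005]] [0.16545201 0.03026716 0.00106374]
```

Call:
{"method": "arm_command", "body": {"rows": [{"xyz": [0.009, 0.009, 0], "delta_rot": [0, 0, 0], "gripper": 0}, {"xyz": [0.01, 0.008, 0], "delta_rot": [0, 0, 0], "gripper": 0}, {"xyz": [0.011, 0.007, 0], "delta_rot": [0, 0, 0], "gripper": 0}, {"xyz": [0.011, 0.006, 0], "delta_rot": [0, 0, 0], "gripper": 0}, {"xyz": [0.012, 0.005, 0], "delta_rot": [0, 0, 0], "gripper": 0}, {"xyz": [0.012, 0.004, 0], "delta_rot": [0, 0, 0], "gripper": 0}, {"xyz": [0.012, 0.003, 0], "delta_rot": [0, 0, 0], "gripper": 0}, {"xyz": [0.013, 0.002, 0], "delta_rot": [0, 0, 0], "gripper": 0}, {"xyz": [0.013, 0.001, 0], "delta_rot": [0, 0, 0], "gripper": 0}]}}

```text
time: 7.6
tool_pos: [0.4515, 0.1848, 0.0863]
tcp_rot: [-2.326, 2.111, 0.0]
wrist_force: [0.9, 3.0, 0.4]
width: -0.001
```

Call:
{"method": "arm_command", "body": {"rows": [{"xyz": [0.013, 0, 0], "delta_rot": [0, 0, 0], "gripper": 0}, {"xyz": [0.01, -0.001, 0], "delta_rot": [0, 0, 0], "gripper": 0}, {"xyz": [0.008, -0.002, 0], "delta_rot": [0, 0, 0], "gripper": 0}, {"xyz": [0.006, -0.002, 0], "delta_rot": [0, 0, 0], "gripper": 0}, {"xyz": [0.005, -0.002, 0], "delta_rot": [0, 0, 0], "gripper": 0}, {"xyz": [0, 0, 0], "delta_rot": [0, 0, 0], "gripper": 0}, {"xyz": [0, 0, 0], "delta_rot": [0, 0, 0], "gripper": 0}]}}

```text
time: 8.3
tool_pos: [0.4624, 0.1444, 0.086]
tcp_rot: [2.326, -2.111, -0.0]
wrist_force: [0.2, -0.1, -0.8]
width: -0.003
```

```bash
python3 look.py top4;python3 arc.py 210 210.1 1 .146
```

```text
[0.46233724 0.14460468 0.08603337] 8.35 [ 0.29752526  0.45050291 -0.60084536]
sp 42 [205.8 156.2] [0.716 0.265 0.11 ] 0.1412 29.8
sp 42 [266.8 157.1] [0.717 0.122 0.111] 0.1422 -30.5
sp 47 [171.4 207.2] [0.594 0.336 0.11 ] 0.142 90.1
sp 44 [296.  209.5] [0.593 0.052 0.11 ] 0.143 -90.3
[0.46233724 0.14460468 0.08603337] [[0.024, -0.003], [0.0, -0.0]] [ 2.37337457e-02 -3.06689351e-03  6.21477009e-06]
```

Call:
{"method": "arm_command", "body": {"rows": [{"xyz": [0.006, -0.002, 0], "delta_rot": [0, 0, 0], "gripper": 0}, {"xyz": [0.006, -0.002, 0], "delta_rot": [0, 0, 0], "gripper": 0}, {"xyz": [0.005, -0.002, 0], "delta_rot": [0, 0, 0], "gripper": 0}, {"xyz": [0.003, -0.001, 0], "delta_rot": [0, 0, 0], "gripper": 0}, {"xyz": [0.002, -0.001, 0], "delta_rot": [0, 0, 0], "gripper": 0}, {"xyz": [0, 0, 0], "delta_rot": [0, 0, 0], "gripper": 0}, {"xyz": [0, 0, 0], "delta_rot": [0, 0, 0], "gripper": 0}]}}

```text
time: 9.05
tool_pos: [0.4725, 0.1232, 0.0862]
tcp_rot: [2.326, -2.111, 0.0]
wrist_force: [-0.4, -0.4, -1.2]
width: 0.002
```

```bash
python3 look.py top5
```

```text
[0.47247295 0.12328738 0.08620024] 9.1 [-0.07074406  0.22176349  0.27270947]
sp 43 [258.1 152.9] [0.726 0.143 0.11 ] 0.1419 -21.2
sp 45 [197.  161.4] [0.704 0.284 0.11 ] 0.1416 39.3
sp 46 [295.4 199.7] [0.616 0.054 0.11 ] 0.1427 -81.1
sp 45 [171.6 217.2] [0.571 0.334 0.11 ] 0.1419 99.5
```

Call:
{"method": "arm_command", "body": {"rows": [{"xyz": [-0.006, 0, 0], "delta_rot": [0, 0, 0], "gripper": 0}, {"xyz": [0, 0, -0.045], "delta_rot": [0, 0, 0], "gripper": 0}, {"xyz": [0, 0, -0.045], "delta_rot": [0, 0, 0], "gripper": 0}, {"xyz": [0, 0, -0.045], "delta_rot": [0, 0, 0], "gripper": 0}, {"xyz": [0.045, 0, -0.02], "delta_rot": [0, 0, 0], "gripper": 0.05}, {"xyz": [0.045, 0, 0], "delta_rot": [0, 0, 0], "gripper": 0.05}, {"xyz": [0.045, -0.015, 0], "delta_rot": [0, 0, 0], "gripper": 0.05}, {"xyz": [0.045, -0.015, 0], "delta_rot": [0, 0, 0], "gripper": 0.05}, {"xyz": [0.04, -0.025, 0], "delta_rot": [0, 0, 0], "gripper": 0.05}, {"xyz": [0.04, -0.025, 0], "delta_rot": [0, 0, 0], "gripper": 0.05}, {"xyz": [0, 0, 0], "delta_rot": [0, 0, 0], "gripper": 0.05}]}}

```text
time: 10.2
tool_pos: [0.5794, -0.1256, 0.2406]
tcp_rot: [2.322, -2.115, 0.003]
wrist_force: [-0.4, 0.7, 0.4]
width: 0.586
```

```bash
python3 look.py top6
python3 - <<'E'
from h import *
c=read_camera("wrist");cv2.imwrite("pics/wrist6.png",c["pixels"][:,:,::-1]);np.savez("pics/wrist6.npz",**c)
c=read_camera("scene");cv2.imwrite("pics/scene6.png",cv2.resize(c["pixels"][160:420,220:480,::-1],None,fx=2.2,fy=2.2))
E
```

```text
[ 0.57774793 -0.123283    0.24046773] 10.25 [-0.90705089  0.41413842  0.68921421]
sp 44 [258. 153.] [0.726 0.143 0.11 ] 0.1418 -21.1
sp 46 [197.1 161.5] [0.703 0.284 0.11 ] 0.1413 39.4
sp 46 [295.4 199.7] [0.616 0.054 0.111] 0.1427 -81.1
sp 47 [171.7 217.1] [0.571 0.334 0.11 ] 0.1417 99.5
sp 43 [271.5 257. ] [0.483 0.104 0.111] 0.1432 -140.7
sp 47 [208.6 266.2] [0.46  0.244 0.111] 0.1427 159.7
```

View pics/top6.png

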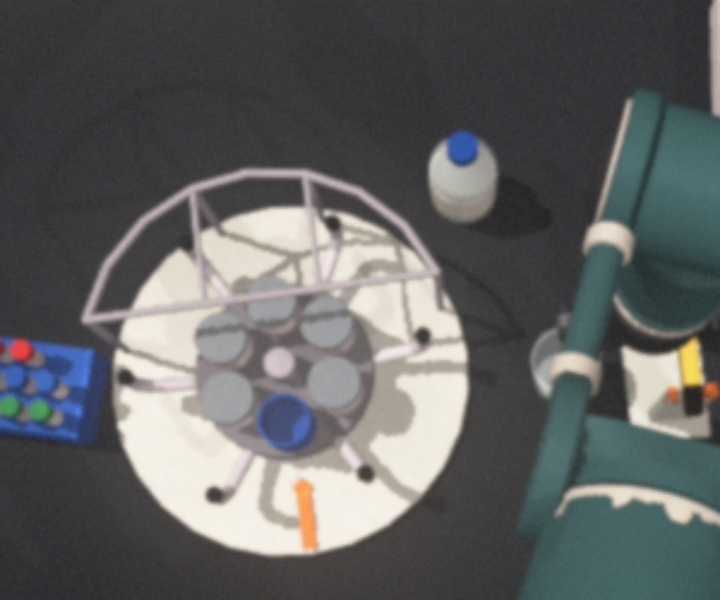

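View pics/wrist6.png

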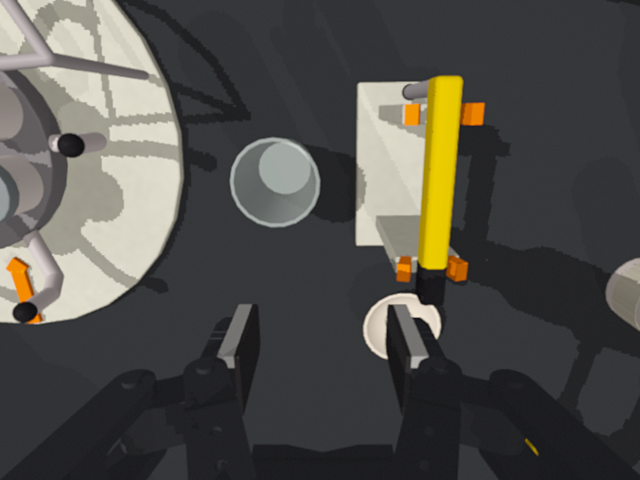

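View pics/scene6.png

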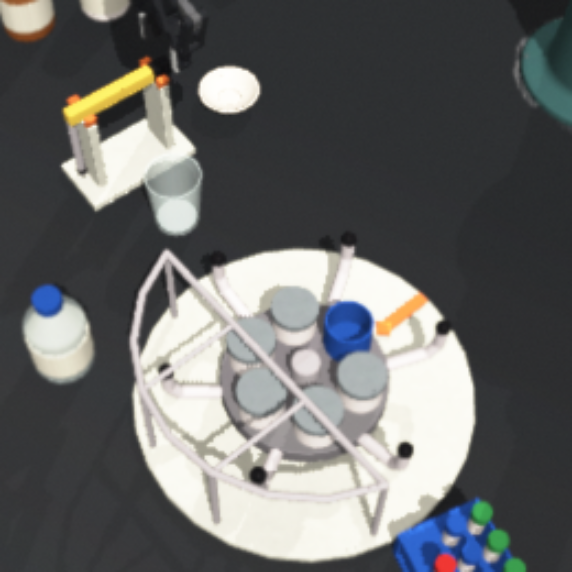

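Run:
```python
from h import *
c=dict(np.load("pics/wrist6.npz"));X=cloud(c);z=X[...,2];hsv=cv2.cvtColor(c["pixels"],cv2.COLOR_RGB2HSV)
m=(hsv[...,0]>20)&(hsv[...,0]<35)&(hsv[...,1]>140)&(hsv[...,2]>100);m[:,:400]=0;m[:,480:]=0;m[300:]=0
t=m&(abs(z-.145)<.004);print(np.median(z[m]),np.median(z[t]),t.sum(),m.sum())
q=X[t][:,:2].astype(np.float32);r=cv2.minAreaRect(q);print(r,cv2.boxPoints(r))
d=q-q.mean(0);e=np.linalg.svd(d,full_matrices=False)[2][0];print("yaw",np.degrees(np.arctan2(e[1]*np.sign(e[0]),abs(e[0]))))
P=X[t];A=np.c_[P[:,:2],np.ones(len(P))];print("plane",np.linalg.lstsq(A,P[:,2],rcond=None)[0])
c=read_camera("top");X=cloud(c);hsv=cv2.cvtColor(c["pixels"],cv2.COLOR_RGB2HSV)
b=((hsv[...,0]>100)&(hsv[...,0]<130)&(hsv[...,1]>120)).astype(np.uint8);b[:200]=0;b[:,:220]=0;b[260:]=0;b[:,265:]=0
v,u=np.where(b);print(u.min(),u.max(),v.min(),v.max(),b.sum())
cs,_=cv2.findContours(b,0,1);q=max(cs,key=cv2.contourArea)
P=X[b>0];P=P[abs(P[:,2]-.095)<.006];print(len(P),P[:,:2].min(0),P[:,:2].max(0))
h=cv2.convexHull(q).reshape(-1,2);g=ray(c,h,.095)[:,:2];print(cv2.minEnclosingCircle(g.astype(np.float32)),g.min(0),g.max(0))
```

```text
0.145118570474585 0.1453158053630429 5187 6182
((0.6248114109039307, -0.19126325845718384), (0.11686193943023682, 0.01678411290049553), 5.871886730194092) [[ 0.5658285  -0.18889299]
 [ 0.5675456  -0.20558903]
 [ 0.6837943  -0.19363353]
 [ 0.6820772  -0.17693749]]
yaw 6.244583
plane [ 0.00719549 -0.06894172  0.12753417]
233 249 225 245 89
37 [0.51098226 0.1590318 ] [0.55792408 0.19574206]
((0.5308550000190735, 0.17871974408626556), 0.022039039060473442) [0.51127193 0.15865554] [0.54881681 0.19214174]
```

Call:
{"method": "arm_command", "body": {"rows": [{"xyz": [0.036, -0.014, 0], "delta_rot": [0, 0, -0.013], "gripper": 0.05}, {"xyz": [0.036, -0.014, 0], "delta_rot": [0, 0, 0], "gripper": 0.05}, {"xyz": [0, 0, 0.03], "delta_rot": [0, 0, 0], "gripper": 0.05}, {"xyz": [0, 0, 0.02], "delta_rot": [0, 0, 0], "gripper": 0.05}, {"xyz": [0, 0, 0], "delta_rot": [0, 0, 0], "gripper": 0.05}, {"xyz": [0, 0, 0], "delta_rot": [0, 0, 0], "gripper": 0.05}]}}

```text
time: 11.0
tool_pos: [0.6116, -0.1888, 0.1915]
tcp_rot: [2.341, -2.094, -0.001]
wrist_force: [1.2, -0.5, 1.5]
width: 0.584
```

Run:
```python
from h import *
c=read_camera("wrist");cv2.imwrite("pics/wrist7.png",c["pixels"][:,:,::-1]);np.savez("pics/wrist7.npz",**c)
from scipy.spatial.transform import Rotation as R
s=bot.read_state();M=R.from_rotvec(s["tcp_rot"]).as_matrix();print(s["tool_pos"],s["time"]);print(M.round(4))
print("tx,ty,tz to grasp",M.T@(np.array([.612,-.192,.116])-s["tool_pos"]))
```

```text
[ 0.61242034 -0.18924853  0.1926909 ] 11.05
[[ 1.110e-01 -9.938e-01  1.500e-03]
 [-9.938e-01 -1.110e-01 -5.000e-04]
 [ 6.000e-04 -1.400e-03 -1.000e+00]]
tx,ty,tz to grasp [0.00263893 0.0008304  0.07669151]
```

View pics/wrist7.png

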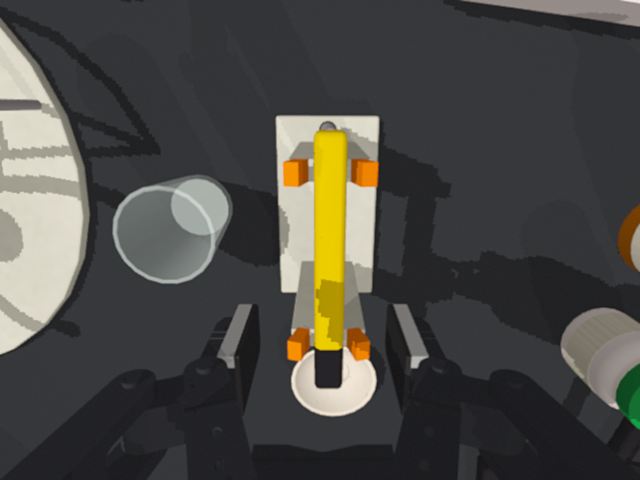

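Call:
{"method": "arm_command", "body": {"rows": [{"xyz": [0.003, 0.001, 0.03], "delta_rot": [0, 0, 0], "gripper": 0.05}, {"xyz": [0, 0, 0.03], "delta_rot": [0, 0, 0], "gripper": 0.05}, {"xyz": [0, 0, 0.016], "delta_rot": [0, 0, 0], "gripper": 0.05}, {"xyz": [0, 0, 0], "delta_rot": [0, 0, 0], "gripper": 0.05}, {"xyz": [0, 0, 0], "delta_rot": [0, 0, 0], "gripper": 0.05}, {"xyz": [0, 0, 0], "delta_rot": [0, 0, 0], "gripper": 0.05}]}}

```text
time: 11.65
tool_pos: [0.613, -0.1937, 0.1176]
tcp_rot: [-2.339, 2.095, -0.005]
wrist_force: [0.2, 0.6, 0.4]
width: 0.585
```

Call:
{"method": "arm_command", "body": {"rows": [{"xyz": [0, 0, 0], "delta_rot": [0, 0, 0], "gripper": 0}, {"xyz": [0, 0, 0], "delta_rot": [0, 0, 0], "gripper": 0}, {"xyz": [0, 0, 0], "delta_rot": [0, 0, 0], "gripper": 0}, {"xyz": [0, 0, 0], "delta_rot": [0, 0, 0], "gripper": 0}, {"xyz": [0, 0, 0], "delta_rot": [0, 0, 0], "gripper": 0}, {"xyz": [0, 0, 0], "delta_rot": [0, 0, 0], "gripper": 0}, {"xyz": [0, 0, 0], "delta_rot": [0, 0, 0], "gripper": 0}], "force": 50}}

```text
time: 12.35
tool_pos: [0.6122, -0.1936, 0.1165]
tcp_rot: [-2.339, 2.096, -0.003]
wrist_force: [-0.5, 0.1, 6.5]
width: 0.18
```

Call:
{"method": "arm_command", "body": {"rows": [{"xyz": [0, 0, -0.01], "delta_rot": [0, 0, 0], "gripper": 0}, {"xyz": [0, 0, -0.02], "delta_rot": [0, 0, 0], "gripper": 0}, {"xyz": [0, 0, -0.03], "delta_rot": [0, 0, 0], "gripper": 0}, {"xyz": [0, 0, -0.03], "delta_rot": [0, 0, 0], "gripper": 0}, {"xyz": [0, 0, -0.03], "delta_rot": [0, 0, 0], "gripper": 0}, {"xyz": [0, 0, -0.03], "delta_rot": [0, 0, 0], "gripper": 0}, {"xyz": [0, 0, 0], "delta_rot": [0, 0, 0], "gripper": 0}, {"xyz": [0, 0, 0], "delta_rot": [0, 0, 0], "gripper": 0}]}}

```text
time: 13.15
tool_pos: [0.6115, -0.1934, 0.2659]
tcp_rot: [-2.34, 2.096, -0.002]
wrist_force: [-0.2, -0.7, -1.3]
width: 0.181
```

Run:
```python
from h import *
for n in ["wrist","top","scene"]:
    c=read_camera(n);cv2.imwrite(f"pics/{n}8.png",c["pixels"][:,:,::-1]);np.savez(f"pics/{n}8.npz",**c)
s=bot.read_state();print(s["tool_pos"],s["tcp_rot"],s["wrist_force"],s["torque"])
```

```text
[ 0.61013041 -0.19288431  0.26275946] [ 2.33878246 -2.09513494 -0.00606959] [ 0.46443593  0.09653999 -2.10598483] [-0.05691941  0.05659143 -0.04522744]
```

View pics/wrist8.png

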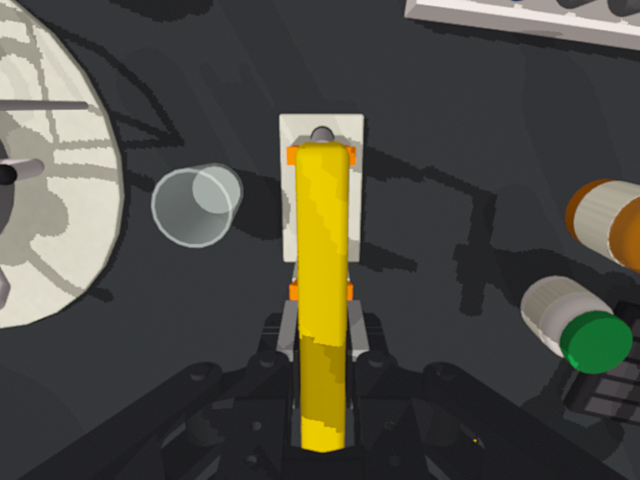

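View pics/scene8.png

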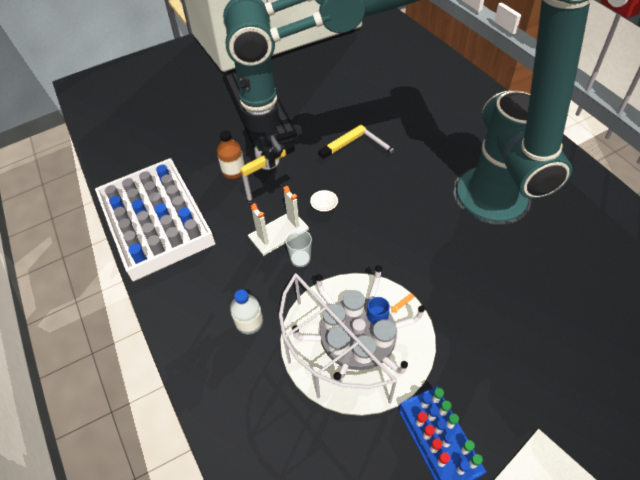

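```bash
cat > pr.py <<'E'
from h import *
import sys
from scipy.spatial.transform import Rotation as R
def probe(c,pos,rot,dbg=True):
    X=cloud(c);hsv=cv2.cvtColor(c["pixels"],cv2.COLOR_RGB2HSV)
    M=R.from_rotvec(rot).as_matrix()
    L=(X-pos)@M   # tool coords
    m=(hsv[...,0]>18)&(hsv[...,0]<38)&(hsv[...,1]>120)&(hsv[...,2]>70)&(abs(L[...,0])<.03)&(L[...,1]<-.02)&(L[...,1]>-.09)&(abs(L[...,2])<.06)
    P=L[m];z=P[:,2];
    A=np.c_[P[:,1],np.ones(len(P))]
    k=np.ones(len(P),bool)
    for _ in range(6):
        f=np.linalg.lstsq(A[k],z[k],rcond=None)[0];k=abs(z-A@f)<.0015
    a=np.linalg.lstsq(A[k],P[k,0],rcond=None)[0]
    print("n",k.sum(),"z=f(y)",f,"pitch deg",np.degrees(np.arctan(f[0])),"x=f(y)",a,"yaw deg",np.degrees(np.arctan(a[0])),"ymin",np.percentile(P[k,1],[0,1]))
    W=P[k]@M.T+pos
    return f,a
if __name__=="__main__":
    c=read_camera("wrist");s=bot.read_state();probe(c,s["tool_pos"],s["tcp_rot"])
    print(s["tool_pos"],s["tcp_rot"])
E
python3 pr.py
python3 - <<'E'
from h import *
# stem tip in scene view: dark bulb on stem
i=cv2.imread("pics/scene8.png")[130:230,210:310];cv2.imwrite("pics/scene8z.png",cv2.resize(i,None,fx=6,fy=6,interpolation=cv2.INTER_CUBIC))
E
```

```text
n 7785 z=f(y) [-0.00652577 -0.02897531] pitch deg -0.37389350971803426 x=f(y) [0.00410915 0.00069833] yaw deg 0.235435667074038 ymin [-0.07117575 -0.07015904]
[ 0.61019357 -0.19288962  0.26275127] [ 2.33877    -2.0951904  -0.00612278]
```

View pics/scene8z.png

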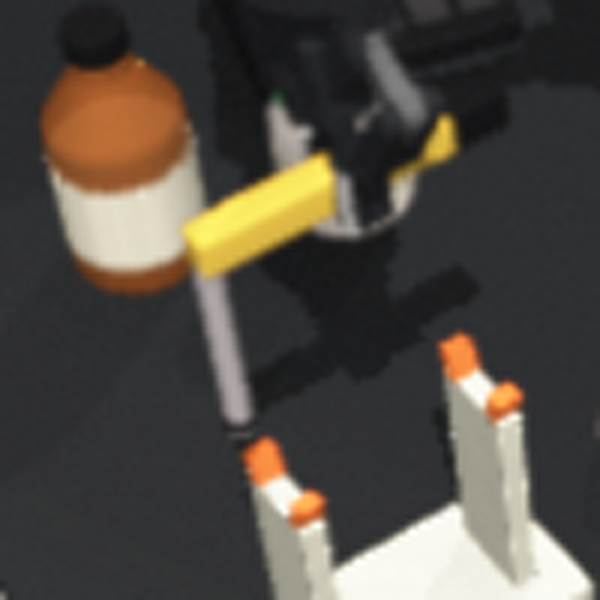

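Call:
{"method": "arm_command", "body": {"rows": [{"xyz": [-0.02, 0.005, -0.005], "delta_rot": [0, 0, 0], "gripper": 0}, {"xyz": [-0.035, 0.009, 0], "delta_rot": [0, 0, 0], "gripper": 0}, {"xyz": [-0.042, 0.011, 0], "delta_rot": [0, 0, 0], "gripper": 0}, {"xyz": [-0.042, 0.011, 0], "delta_rot": [0, 0, 0], "gripper": 0}, {"xyz": [-0.042, 0.011, 0], "delta_rot": [0, 0, 0], "gripper": 0}, {"xyz": [-0.042, 0.011, 0], "delta_rot": [0, 0, 0], "gripper": 0}, {"xyz": [-0.042, 0.011, 0], "delta_rot": [0, 0, 0], "gripper": 0}, {"xyz": [-0.042, 0.011, 0], "delta_rot": [0, 0, 0], "gripper": 0}, {"xyz": [-0.035, 0.009, 0], "delta_rot": [0, 0, 0], "gripper": 0}, {"xyz": [-0.028, 0.007, 0], "delta_rot": [0, 0, 0], "gripper": 0}, {"xyz": [-0.014, 0.003, 0], "delta_rot": [0, 0, 0], "gripper": 0}, {"xyz": [0, 0, 0], "delta_rot": [0, 0, 0], "gripper": 0}]}}

```text
time: 14.55
tool_pos: [0.4697, 0.1791, 0.2699]
tcp_rot: [2.343, -2.092, -0.001]
wrist_force: [-0.2, -0.1, -1.0]
width: 0.172
```

Call:
{"method": "arm_command", "body": {"rows": [{"xyz": [0, 0, 0.01], "delta_rot": [0, 0, 0], "gripper": 0}, {"xyz": [0, 0, 0], "delta_rot": [0, 0, 0], "gripper": 0}, {"xyz": [0, 0, 0], "delta_rot": [0, 0, 0], "gripper": 0}]}}

```text
time: 14.85
tool_pos: [0.4708, 0.1763, 0.2593]
tcp_rot: [2.337, -2.097, -0.001]
wrist_force: [-0.4, 0.2, -1.2]
width: 0.179
```

```bash
python3 pr.py
python3 - <<'E'
from h import *
from scipy.spatial.transform import Rotation as R
s=bot.read_state();M=R.from_rotvec(s["tcp_rot"]).as_matrix()
tip=s["tool_pos"]+M@[.0004,-.0655,.086];print("tip",tip,"need tool",M.T@(np.array([.5348,.185,.075])-tip))
for n in ["wrist","top","scene"]:
    c=read_camera(n);cv2.imwrite(f"pics/{n}9.png",c["pixels"][:,:,::-1]);print(n,proj(c,[[.5348,.185,.095],tip]).round(1).tolist())
i=cv2.imread("pics/scene9.png")[230:380,300:450];cv2.imwrite("pics/scene9z.png",cv2.resize(i,None,fx=4,fy=4,interpolation=cv2.INTER_CUBIC))
E
```

```text
n 7720 z=f(y) [-0.005783   -0.02851036] pitch deg -0.33133775579617736 x=f(y) [0.00190529 0.00076915] yaw deg 0.10916494502462407 ymin [-0.07076624 -0.06991394]
[0.47111932 0.17647753 0.25973429] [ 2.33750145e+00 -2.09749405e+00 -5.14561764e-04]
tip [0.53620218 0.18310399 0.17367198] need tool [-0.00207734  0.00109519  0.09867221]
wrist [[319.0, 131.3], [321.8, 137.2]]
top [[237.5, 234.9], [232.3, 228.2]]
scene [[379.1, 305.2], [380.4, 286.6]]
```

View pics/scene9z.png

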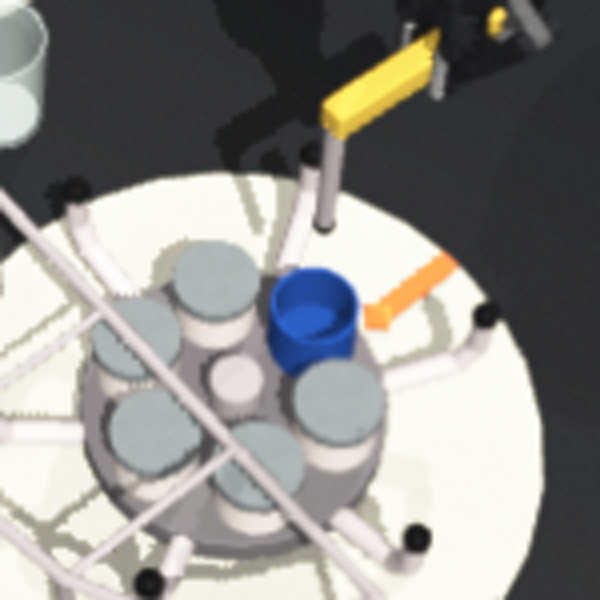

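View pics/wrist9.png

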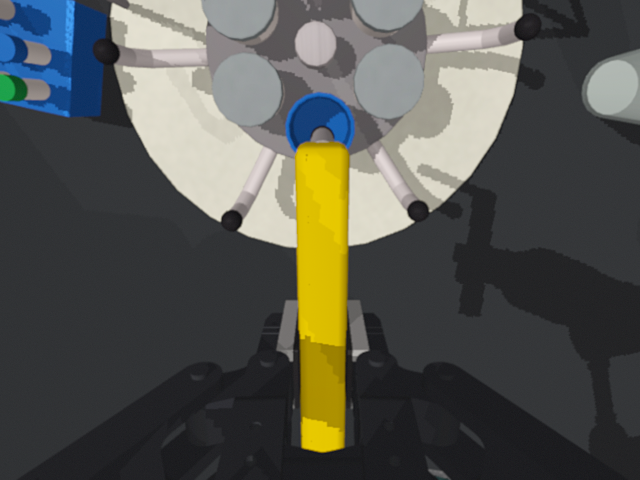

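Call:
{"method": "arm_command", "body": {"rows": [{"xyz": [-0.002, 0.001, 0.025], "delta_rot": [0, 0, 0], "gripper": 0}, {"xyz": [0, 0, 0.025], "delta_rot": [0, 0, 0], "gripper": 0}, {"xyz": [0, 0, 0.015], "delta_rot": [0, 0, 0], "gripper": 0}, {"xyz": [0, 0, 0], "delta_rot": [0, 0, 0], "gripper": 0}, {"xyz": [0, 0, 0.012], "delta_rot": [0, 0, 0], "gripper": 0}, {"xyz": [0, 0, 0.011], "delta_rot": [0, 0, 0], "gripper": 0}, {"xyz": [0, 0, 0.01], "delta_rot": [0, 0, 0], "gripper": 0}, {"xyz": [0, 0, 0], "delta_rot": [0, 0, 0], "gripper": 0}, {"xyz": [0, 0, 0], "delta_rot": [0, 0, 0], "gripper": 0}]}}

```text
time: 15.95
tool_pos: [0.4696, 0.1794, 0.162]
tcp_rot: [2.34, -2.096, -0.0]
wrist_force: [0.0, -1.0, -1.2]
width: 0.18
```

Run:
```python
from h import *
from scipy.spatial.transform import Rotation as R
s=bot.read_state();M=R.from_rotvec(s["tcp_rot"]).as_matrix()
tip=s["tool_pos"]+M@[.0004,-.0655,.086];print("tip",tip,s["wrist_force"])
for n in ["wrist","scene"]:
    c=read_camera(n);cv2.imwrite(f"pics/{n}10.png",c["pixels"][:,:,::-1])
i=cv2.imread("pics/scene10.png")[230:380,300:450];cv2.imwrite("pics/scene10z.png",cv2.resize(i,None,fx=4,fy=4,interpolation=cv2.INTER_CUBIC))
```

```text
tip [0.53469444 0.18612548 0.07600497] [ 0.00746572 -1.00253484 -1.23751446]
```

View pics/scene10z.png

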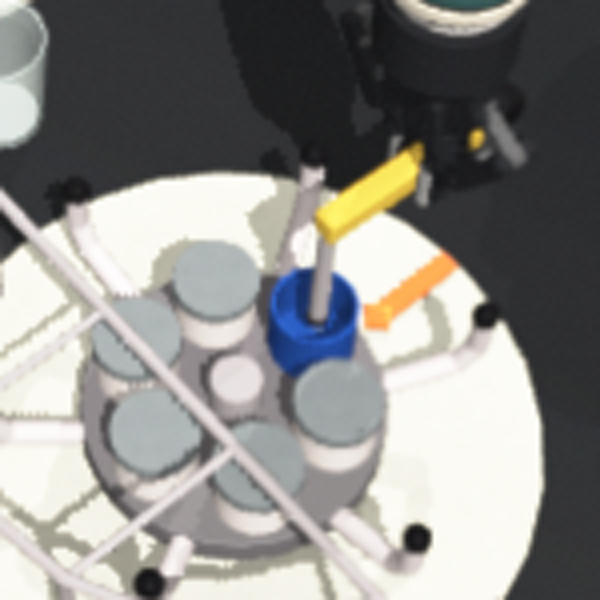

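The tip is in the middle of the blue cup, about 19 mm below the rim. I'll hold it there for a second, then raise it.

Call:
{"method": "arm_command", "body": {"rows": [{"xyz": [0, 0, 0], "delta_rot": [0, 0, 0], "gripper": 0}, {"xyz": [0, 0, 0], "delta_rot": [0, 0, 0], "gripper": 0}, {"xyz": [0, 0, 0], "delta_rot": [0, 0, 0], "gripper": 0}, {"xyz": [0, 0, 0], "delta_rot": [0, 0, 0], "gripper": 0}, {"xyz": [0, 0, 0], "delta_rot": [0, 0, 0], "gripper": 0}, {"xyz": [0, 0, 0], "delta_rot": [0, 0, 0], "gripper": 0}, {"xyz": [0, 0, 0], "delta_rot": [0, 0, 0], "gripper": 0}, {"xyz": [0, 0, 0], "delta_rot": [0, 0, 0], "gripper": 0}, {"xyz": [0, 0, 0], "delta_rot": [0, 0, 0], "gripper": 0}, {"xyz": [0, 0, 0], "delta_rot": [0, 0, 0], "gripper": 0}, {"xyz": [0, 0, 0], "delta_rot": [0, 0, 0], "gripper": 0}, {"xyz": [0, 0, 0], "delta_rot": [0, 0, 0], "gripper": 0}]}}

```text
time: 17.25
tool_pos: [0.4698, 0.1794, 0.1623]
tcp_rot: [2.34, -2.096, 0.0]
wrist_force: [-0.0, -0.2, -0.8]
width: 0.18
```

Call:
{"method": "arm_command", "body": {"rows": [{"xyz": [0, 0, -0.01], "delta_rot": [0, 0, 0], "gripper": 0}, {"xyz": [0, 0, -0.02], "delta_rot": [0, 0, 0], "gripper": 0}, {"xyz": [0, 0, -0.03], "delta_rot": [0, 0, 0], "gripper": 0}, {"xyz": [0, 0, -0.03], "delta_rot": [0, 0, 0], "gripper": 0}, {"xyz": [0, 0, -0.02], "delta_rot": [0, 0, 0], "gripper": 0}, {"xyz": [0, 0, 0], "delta_rot": [0, 0, 0], "gripper": 0}]}}

```text
time: 17.85
tool_pos: [0.4721, 0.1802, 0.2771]
tcp_rot: [-2.335, 2.091, -0.007]
wrist_force: [0.1, -1.1, -1.0]
width: 0.181
```

```bash
python3 look.py top11
python3 - <<'E'
from h import *
from scipy.spatial.transform import Rotation as R
s=bot.read_state();M=R.from_rotvec(s["tcp_rot"]).as_matrix()
print("to above seat",M.T@(np.array([.612,-.193,.2715])-s["tool_pos"]),s["tool_pos"])
E
```

```text
[0.47090893 0.17980351 0.27457429] 17.9 [-0.01281881  1.23978661 -0.96066567]
sp 44 [258. 153.] [0.726 0.143 0.11 ] 0.142 -21.1
sp 46 [197.1 161.5] [0.703 0.284 0.11 ] 0.1412 39.4
sp 46 [295.4 199.7] [0.616 0.054 0.111] 0.1427 -81.1
sp 43 [271.5 257.1] [0.483 0.104 0.111] 0.1434 -140.7
to above seat [ 0.38602547 -0.09936302  0.00315051] [0.47090893 0.17980351 0.27457429]
```

The wheel hasn't moved. Next I'll carry the probe back to its rest.

Call:
{"method": "arm_command", "body": {"rows": [{"xyz": [0.02, -0.005, 0], "delta_rot": [0, 0, 0], "gripper": 0}, {"xyz": [0.035, -0.009, 0], "delta_rot": [0, 0, 0], "gripper": 0}, {"xyz": [0.042, -0.011, 0], "delta_rot": [0, 0, 0], "gripper": 0}, {"xyz": [0.042, -0.011, 0], "delta_rot": [0, 0, 0], "gripper": 0}, {"xyz": [0.042, -0.011, 0], "delta_rot": [0, 0, 0], "gripper": 0}, {"xyz": [0.042, -0.011, 0], "delta_rot": [0, 0, 0], "gripper": 0}, {"xyz": [0.042, -0.011, 0], "delta_rot": [0, 0, 0], "gripper": 0}, {"xyz": [0.042, -0.011, 0], "delta_rot": [0, 0, 0], "gripper": 0}, {"xyz": [0.035, -0.009, 0], "delta_rot": [0, 0, 0], "gripper": 0}, {"xyz": [0.028, -0.007, 0], "delta_rot": [0, 0, 0], "gripper": 0}, {"xyz": [0.015, -0.003, 0], "delta_rot": [0, 0, 0], "gripper": 0}, {"xyz": [0, 0, 0], "delta_rot": [0, 0, 0], "gripper": 0}]}}

```text
time: 19.1
tool_pos: [0.6098, -0.1937, 0.2702]
tcp_rot: [2.337, -2.098, -0.004]
wrist_force: [-0.1, 0.6, -1.4]
width: 0.177
```

Call:
{"method": "arm_command", "body": {"rows": [{"xyz": [0, 0, 0], "delta_rot": [0, 0, 0], "gripper": 0}, {"xyz": [0, 0, 0], "delta_rot": [0, 0, 0], "gripper": 0}, {"xyz": [0, 0, 0], "delta_rot": [0, 0, 0], "gripper": 0}]}}

```text
time: 19.4
tool_pos: [0.6101, -0.191, 0.2725]
tcp_rot: [-2.341, 2.094, 0.0]
wrist_force: [0.9, -0.0, -0.8]
width: 0.177
```

```bash
python3 pr.py
python3 - <<'E'
from h import *
from scipy.spatial.transform import Rotation as R
s=bot.read_state();M=R.from_rotvec(s["tcp_rot"]).as_matrix()
print("to seat",M.T@(np.array([.612,-.193,.1165])-s["tool_pos"]),s["tool_pos"])
c=read_camera("wrist");X=cloud(c);cv2.imwrite("pics/wrist12.png",c["pixels"][:,:,::-1])
hsv=cv2.cvtColor(c["pixels"],cv2.COLOR_RGB2HSV)
o=((hsv[...,0]<17)&(hsv[...,1]>150)&(hsv[...,2]>100)&(X[...,2]>.13)&(X[...,2]<.145)).astype(np.uint8)
n,l,st,ce=cv2.connectedComponentsWithStats(o)
for k in range(1,n):
    if st[k,4]>30: print("cheek",st[k],((X[l==k]-s["tool_pos"])@M).mean(0), X[l==k].mean(0))
E
```

```text
n 7755 z=f(y) [-0.00556676 -0.02879965] pitch deg -0.31894834003607725 x=f(y) [0.00234461 0.00047949] yaw deg 0.13433619072518205 ymin [-0.07113174 -0.07009179]
[ 0.61019065 -0.19109602  0.27258224] [-2.34141236e+00  2.09419311e+00 -1.84855140e-04]
to seat [ 0.00210851 -0.00154196  0.15608248] [ 0.61019065 -0.19109602  0.27258224]
cheek [343 143  16  19 112] [ 0.02135954 -0.05372284  0.134192  ] [ 0.66599099 -0.20633601  0.13840351]
cheek [348 276   7  19  50] [0.02283761 0.04521979 0.135432  ] [ 0.56782576 -0.21879978  0.13713509]
```

View pics/wrist12.png

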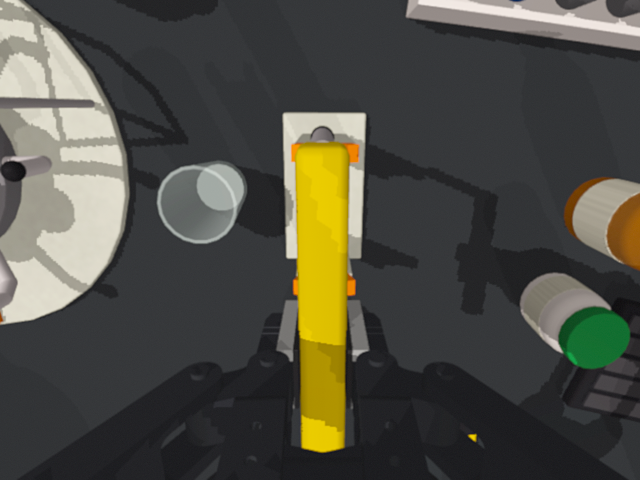

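Call:
{"method": "arm_command", "body": {"rows": [{"xyz": [0.002, -0.001, 0.02], "delta_rot": [0, 0, 0], "gripper": 0}, {"xyz": [0, 0, 0.03], "delta_rot": [0, 0, 0], "gripper": 0}, {"xyz": [0, 0, 0.03], "delta_rot": [0, 0, 0], "gripper": 0}, {"xyz": [0, 0, 0.03], "delta_rot": [0, 0, 0], "gripper": 0}, {"xyz": [0, 0, 0], "delta_rot": [0, 0, 0], "gripper": 0}, {"xyz": [0, 0, 0.01], "delta_rot": [0, 0, 0], "gripper": 0}, {"xyz": [0, 0, 0.01], "delta_rot": [0, 0, 0], "gripper": 0}, {"xyz": [0, 0, 0.01], "delta_rot": [0, 0, 0], "gripper": 0}, {"xyz": [0, 0, 0.008], "delta_rot": [0, 0, 0], "gripper": 0}, {"xyz": [0, 0, 0.004], "delta_rot": [0, 0, 0], "gripper": 0}, {"xyz": [0, 0, 0], "delta_rot": [0, 0, 0], "gripper": 0}, {"xyz": [0, 0, 0], "delta_rot": [0, 0, 0], "gripper": 0}]}}

```text
time: 20.7
tool_pos: [0.6117, -0.1944, 0.1205]
tcp_rot: [-2.34, 2.096, -0.0]
wrist_force: [0.4, -0.6, -0.4]
width: 0.18
```

Call:
{"method": "arm_command", "body": {"rows": [{"xyz": [0, 0, 0.002], "delta_rot": [0, 0, 0], "gripper": 0}, {"xyz": [0, 0, 0.001], "delta_rot": [0, 0, 0], "gripper": 0}, {"xyz": [0, 0, 0.001], "delta_rot": [0, 0, 0], "gripper": 0}, {"xyz": [0, 0, 0], "delta_rot": [0, 0, 0], "gripper": 0}, {"xyz": [0, 0, 0], "delta_rot": [0, 0, 0], "gripper": 0}]}}

```text
time: 21.2
tool_pos: [0.6117, -0.1943, 0.1166]
tcp_rot: [-2.34, 2.096, -0.001]
wrist_force: [-0.1, 0.9, -0.1]
width: 0.179
```

Call:
{"method": "arm_command", "body": {"rows": [{"xyz": [0, 0, 0], "delta_rot": [0, 0, 0], "gripper": 0.025}, {"xyz": [0, 0, 0], "delta_rot": [0, 0, 0], "gripper": 0.03}, {"xyz": [0, 0, 0], "delta_rot": [0, 0, 0], "gripper": 0.04}, {"xyz": [0, 0, 0], "delta_rot": [0, 0, 0], "gripper": 0.05}, {"xyz": [0, 0, 0], "delta_rot": [0, 0, 0], "gripper": 0.05}, {"xyz": [0, 0, 0], "delta_rot": [0, 0, 0], "gripper": 0.05}, {"xyz": [0, 0, -0.02], "delta_rot": [0, 0, 0], "gripper": 0.05}, {"xyz": [0, 0, -0.03], "delta_rot": [0, 0, 0], "gripper": 0.05}, {"xyz": [0, 0, -0.04], "delta_rot": [0, 0, 0], "gripper": 0.05}, {"xyz": [0, 0, -0.03], "delta_rot": [0, 0, 0], "gripper": 0.05}, {"xyz": [-0.04, 0.03, 0], "delta_rot": [0, 0, 0], "gripper": 0.05}, {"xyz": [-0.04, 0.03, 0], "delta_rot": [0, 0, 0], "gripper": 0.05}]}}

```text
time: 22.4
tool_pos: [0.544, -0.1216, 0.2381]
tcp_rot: [-2.337, 2.097, -0.005]
wrist_force: [0.0, 0.1, -0.2]
width: 0.584
```

Call:
{"method": "arm_command", "body": {"rows": [{"xyz": [-0.02, 0.02, 0], "delta_rot": [0, 0, 0], "gripper": 0.05}, {"xyz": [0, 0, 0], "delta_rot": [0, 0, 0], "gripper": 0.05}, {"xyz": [0, 0, 0], "delta_rot": [0, 0, 0], "gripper": 0.05}]}}

```text
time: 22.7
tool_pos: [0.5212, -0.1035, 0.2368]
tcp_rot: [-2.341, 2.095, -0.002]
wrist_force: [-0.1, -0.6, 0.6]
width: 0.585
```

```bash
python3 look.py top13
python3 - <<'E'
from h import *
s=bot.read_state();print(s["tool_pos"],s["time"])
c=read_camera("wrist");X=cloud(c);z=X[...,2];hsv=cv2.cvtColor(c["pixels"],cv2.COLOR_RGB2HSV);cv2.imwrite("pics/wrist13.png",c["pixels"][:,:,::-1])
m=(hsv[...,0]>20)&(hsv[...,0]<35)&(hsv[...,1]>140)&(hsv[...,2]>100)
t=m&(abs(z-.145)<.006)
q=X[t][:,:2].astype(np.float32);r=cv2.minAreaRect(q);print(np.median(z[t]),r,cv2.boxPoints(r))
c=read_camera("scene");cv2.imwrite("pics/scene13.png",cv2.resize(c["pixels"][160:420,220:480,::-1],None,fx=2.2,fy=2.2))
E
```

```text
[ 0.52169271 -0.10399778  0.23674632] 22.75 [-0.03758295  0.75042341  0.20750725]
sp 44 [258.2 153.1] [0.726 0.143 0.11 ] 0.1418 -21.3
sp 46 [197.1 161.5] [0.704 0.284 0.109] 0.1417 39.4
sp 46 [295.4 199.7] [0.616 0.054 0.111] 0.1427 -81.1
sp 46 [171.6 217.1] [0.571 0.334 0.111] 0.1417 99.5
sp 43 [271.6 257. ] [0.483 0.104 0.112] 0.1434 -140.6
sp 46 [208.5 266.1] [0.46  0.244 0.111] 0.1427 159.7
[ 0.52169271 -0.10399778  0.23674632] 22.75
0.1452727121809164 ((0.6177348494529724, -0.19387753307819366), (0.10265267640352249, 0.01687416061758995), 6.378464221954346) [[ 0.56578887 -0.1911948 ]
 [ 0.56766355 -0.20796451]
 [ 0.66968083 -0.19656026]
 [ 0.66780615 -0.17979056]]
```

View pics/wrist13.png

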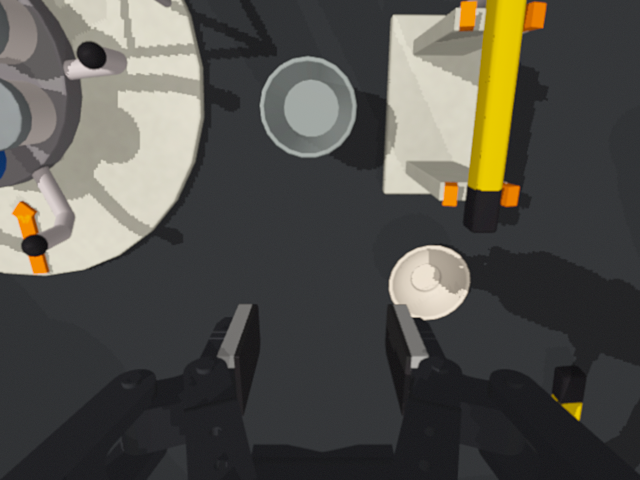

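View pics/scene13.png

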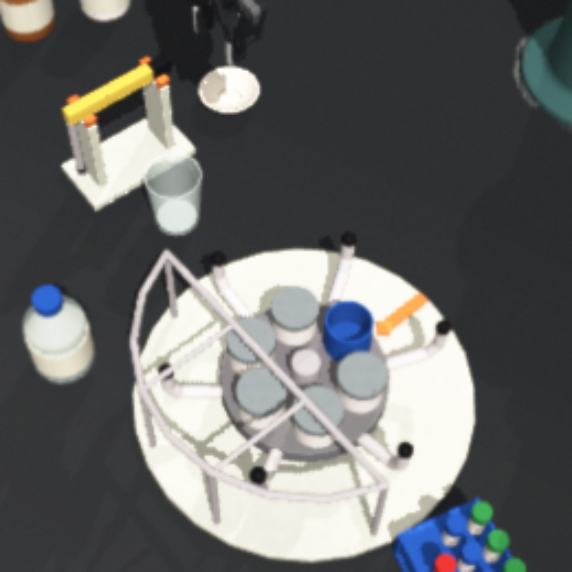

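The probe is lying level in both notches, its top at 0.145 m and its rear end about where it started. The blue cup is at the pointer and nothing is touching the robot.

```bash
python3 -c "
from workcell import bot
print(bot.read_state()['joint_vel']);print(bot.finish_job())"
```

```text
[-0.00454282  0.0085486  -0.0031807   0.00036649  0.0026732  -0.00034943]
the job is handed in; nothing more can be done
None
```

I brought the blue cup to the pointer, dipped the small probe, laid it back on its rest, and handed the job in at about 23 s. The hand-in gives no verdict.

- **Carousel:** I turned the wheel about 136° counter-clockwise, pushing two spokes in turn with the closed fingers. The second spoke stopped about 9° short and needed a small extra push. The spokes then measured within about 0.5° of the angle that puts the cup on the pointer. That reading was the same before the dip, after it and just before hand-in.
- **Dip:** The tip was about 1 mm from the cup's centre and about 19 mm below the rim, held there for more than 1.2 s. The wrist force stayed near the probe's own weight, so I saw no sign of pressing on the cup.
- **Probe on its rest:** It lies in both notches with its stem on the same side as before. The top of the handle is at 0.145 m, as expected for its seat, and it sits within about 2–3 mm sideways of where it lay. The last wrist picture cut off the handle's front end, so I confirmed the stem side from the scene picture.
- **Bystanders and gripper:** The bystanders in view look unmoved, judged by eye rather than measured. The gripper was clear of everything at hand-in.

One check disagreed slightly. A rough colour-outline fit of the blue rim put the cup about 7 mm from where the spoke angles place it. I trusted the spoke angles, because the depth points on the rim and the scene and wrist pictures agreed with them.

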